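Clamp a circuit board in the bench board holder

TASK

The circuit board lies loose in the slotted board holder. Take the T-foot clamp, drop its foot lengthwise into the slot behind the board until its collar sits on the rail, and slide it along so that it pushes the board fully home against the end stop with a firm but careful push (about 15 N; neither the board nor the holder may take more than 30 N). Then, with the clamp still up against the board, turn it a quarter turn clockwise (seen from above) so that its foot locks crosswise under the slot's lips, let go, and leave the other things on the bench alone.

Things in the scene. Friction and masses are not known exactly. Their poses are not given: they have to be found in the camera images.
- rail: Board holder, a grey aluminium rail fixed to the bench, 250 long (x) x 84 wide x 25 mm high. Origin: centre of its underside; x along the slot towards the end stop, z up. A T-slot runs the whole length of its middle. Ledges 6 mm high (to z = 31) along its long edges, 73 mm apart, guide the board. End stop: steel block across the +x end, its face at x = +105, its top at z = 37 mm.
- slot (a point): Point on the rail: middle of the slot's mouth, above the rail's origin, 25 mm over the bench (level with the rail's top). The mouth is 18 mm wide between lips 6 mm thick (top 2 mm bevelled at 45 degrees); below them, z = 8 to 19 mm, the channel is 31 mm wide.
- stop_face (a point): Point on the rail: middle of the end stop's face that the board must touch, 27 mm above the bench, 105 mm from the rail's origin along its x.
- board: Circuit board, dark green, on a stiff plate: 90 (x) x 70 (y) x 4 mm, parts up to 3 mm higher, about 90 g. Origin: centre of its underside. Lies flat and loose on the rail's top between the ledges, covering the slot, x along the rail's x, 8 to 25 mm short of the end stop; home, its origin is at x = +60 mm of the rail. The slot behind it (rail -x) is free.
- clamp: Clamp standing loose on its foot on the bench, 53.5 mm tall, about 130 g. Origin: centre of the foot's underside; x along the foot, z up. Steel foot 30 (x) x 16 (y) x 8 mm; neck 16 mm across, 7.5 mm long; round collar 32 mm across, z = 15.5 to 23.5 mm, whose rim pushes the board's edge; then a black bar grip. Pushed up to the home board its origin is at rail x = -1 mm.
- clamp_grip (a point): Middle of the clamp's black bar grip, 38.5 mm above the clamp's origin; the bar is 32 (along the foot, x) x 12 (y) x 30 mm high.
- clamp_foot (a point): Middle of the clamp's foot, 4 mm above its origin. Collar on the rail, the origin is 9.5 mm above the bench, the foot has 1.5 mm play above and below. Its corners at (+x,-y) and (-x,+y) are cut away: in the channel it turns only clockwise from above, about 94 degrees from lengthwise, where the other corners stop on the channel walls (the other way it jams at 38 degrees).
- jar: Bystander: small blue plastic jar, 38 mm across, 40 mm high. Origin: centre of its underside.
- tray: Bystander: teal parts tray, 100 x 75 x 18 mm, open on top. Origin: centre of its underside.
- driver: Bystander: screwdriver lying on the bench, 160 mm long, along its x. Origin: on the bench under it.
- sink: Bystander: black finned heat sink, 40 x 30 x 18 mm. Origin: centre of its underside.
Mind the look-alikes: they are no part of the job. There is more than one size of the board; the one meant has the size given above.

How it is judged:
By the outcome, as a careful person would: the job done as asked, in the order asked, and still so for the second after the job is handed in, with the robot touching nothing.
It also fails if it takes over 64 s, if anything falls off the work surface, if the arm or the gripper's body presses on something with over 40 N, if the wrist force passes 120 N, or if a joint passes its speed limit or range.

ROBOT

A 6-joint arm with a two-finger parallel gripper is mounted at the origin on the work surface. World frame = base frame: x ahead of the robot, y to its left, z up, the work surface at z = 0. Lengths are in m, angles in rad, forces in N, time in s.
With the tool pointing down it reaches from about 0.225 to 0.725 m from the base axis. Payload 3.1 kg.
Tool frame: the origin (TCP) lies between the finger pads; the fingertips stand 11 mm ahead of it and the grasp point (between the pads) lies 8 mm behind it; z points along the fingers, y is the direction in which the jaws open and shut (so a half turn about z gives the same grasp; the last joint's range is limited). The gripper opens to 85 mm and grips with 20 to 120 N. Pads are 22 mm wide; open, the fingers measure 114 mm over their backs; the gripper's body (76 mm by 85 mm) begins 54 mm behind the grasp point. The pads swing forward as they close: fully open they stand 13 mm farther back than shut.
Start: joints at [-1.437, 0.048, 0.099, 1.622, 0, 1.443], TCP at [0.136, -0.507, 0.242] pointing down, gripper open.
Joint ranges: [-2.91, 2.91], [-0.99, 1.94], [-1.21, 1.42], [-2.12, 2.29], [-1.49, 1.47], [-3.14, 3.14]. Speed limits (rad/s): [2.79, 2.79, 3.14, 3.14, 3.14, 3.14].

INTERFACE

Orientations are given as a rotation vector (axis times angle).
In Python, from workcell import sensors, read_camera, ticket gives the robot as it stands. The module is installed in compiled form; this text tells all that it offers.
- The arm moves only by the tool move_arm, never from a script. Its argument "increments" is a list of rows, each a list of 6 numbers: the shift along the tool's x, y, z in mm, then the turn, a rotation vector about the tool's x, y, z in degrees. A call has exactly 8 rows; each row shifts and turns the commanded pose from where the row before left it, along the tool's axes as they then stand; what a row does not reach is not made up. A row lasts 1/8 s, in which the tool goes at most 62.5 mm and 10.7 degrees, less where a joint would pass 70% of its speed; a pose out of reach is approached as far as the arm can. A call with a gripper value outside its range is refused whole. "grip" is the opening, from -1 (shut) to 1 (fully open), set as the call begins (left out, the last holds). The fingers move at their own pace and stop on an object; "grip_force" is the grip in N (left out, the last holds). Time passes only in rows, so rows that do not move let the fingers close, or fill a call up. It gives the time, the measured TCP pose, the force and the opening at its end, in the units of the state.
- sensors.get_state(): the state, without advancing time (a new reading comes with each control period).
- read_camera(name): name is "scene" or "top"; returns a dict with "color" (400x640x3 uint8, red, green, blue), "K" (3x3 intrinsics, pixels), "eye" and "attitude" of the camera in the world. Camera axes: x right, y down, z forward; pixel columns grow to the right and rows downward; lengths in m; the calibration is good to about 2 mm. A picture is of the moment at which its call begins. There is no depth.
- ticket.sign_off(): hands the job in, once; it reports no verdict.
The state is a dict: "clock": time; "joints": joint angles; "qd": joint speeds; "tau": joint torques, N m; "eef_pos": TCP position; "orientation": TCP orientation; "ft_force": force on the tool from outside, world axes, zero at the start; "torque": the same for the moment, N m; "finger_gap": finger opening in m.
Only numpy, scipy, OpenCV 4.12 (cv2) and the standard library are available. Lean on these libraries where they do the work, as an engineer would, in place of code of your own. Each camera call takes 0.05 s, during which the arm holds its last target.

## Working session

There is one attempt and no reset: what is moved stays moved. The work goes in short steps, Python scripts to look and compute and a tool call to move; the robot and the scene stay as the last step left them, time stands still between calls to the robot, and variables do not carry over. Pictures are saved under pics/ and viewed, and the job is handed in when it is done.

Besides the shell and the picture viewer there is one more tool, called after ">>>" in YAML: its name, and indented under it one key for each argument. move_arm: Moves the arm, as the interface text tells. Its arguments: {"type":"object","properties":{"increments":{"type":"array"},"grip":{"type":"number"},"grip_force":{"type":"number"}},"required":["increments"]}

```bash
mkdir -p pics; cat > h.py <<'E'
import numpy as np, cv2
from scipy.spatial.transform import Rotation as R
from workcell import sensors, read_camera, ticket
def att(c):
    a=np.array(c["attitude"])
    if a.shape==(3,3): return a
    return R.from_rotvec(a).as_matrix() if a.size==3 else R.from_quat(a).as_matrix()
def ray(c,u,v,z):
    d=att(c)@np.linalg.inv(c["K"])@np.array([u,v,1.]); e=np.array(c["eye"])
    return e+d*(z-e[2])/d[2]
def proj(c,p):
    q=c["K"]@(att(c).T@(np.array(p)-np.array(c["eye"]))); return q[:2]/q[2]
def save(c,n): cv2.imwrite(f"pics/{n}.png",c["color"][:,:,::-1])
E
python3 - <<'E'
from h import *
for n in("scene","top"):
    c=read_camera(n); save(c,n+"0"); print(n,c["K"],c["eye"],c["attitude"])
print(sensors.get_state())
E
```

```text
scene [[501.51840128   0.         318.60808851]
 [  0.         501.51840128 206.333389  ]
 [  0.           0.           1.        ]] [ 1.18922673 -0.35804328  0.79926943] [-2.06695358 -1.26617719  0.49471818]
top [[420.5069755    0.         321.7954672 ]
 [  0.         420.5069755  192.43929063]
 [  0.           0.           1.        ]] [0.44301069 0.01071388 0.96453974] [-2.12516434  2.18362731 -0.17283921]
{'clock': 0.1, 'joints': array([-1.43680239e+00,  4.86952844e-02,  9.76898097e-02,  1.62201696e+00,
       -1.31812058e-05,  1.44296279e+00]), 'qd': array([-1.94562195e-03, -9.36149622e-05,  4.66900010e-03, -1.43464397e-03,
        1.48295770e-03,  4.35364188e-04]), 'tau': array([ 3.39399958e-03, -3.39848757e+01,  3.20936930e+01,  1.58302265e-02,
       -2.63525562e-04,  3.57799465e-06]), 'eef_pos': array([ 0.13578593, -0.50655812,  0.2411921 ]), 'orientation': array([-3.11250312e+00, -4.09813301e-01,  3.14532995e-05]), 'ft_force': array([ 1.19414812, -0.09993875,  0.35831126]), 'torque': array([-0.0286839 , -0.06429948,  0.01791519]), 'finger_gap': 0.0853204099074701}
```

View pics/scene0.png

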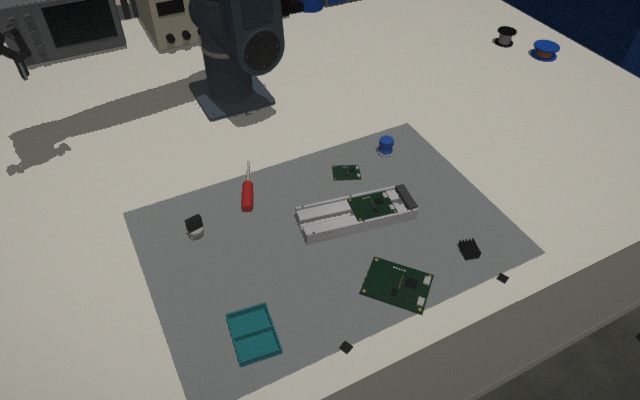

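View pics/top0.png

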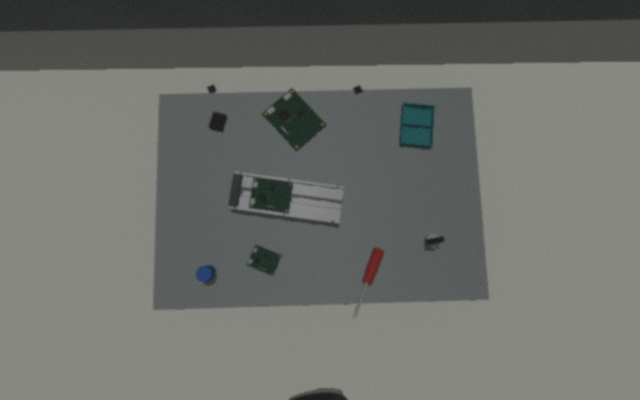

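The scene view shows the rail around (357,213), with the end stop at (406,197) and the board on it at (372,206). The clamp is at (195,226). In the top view the clamp is at (434,240), the rail at (288,198) and the stop at (236,190). I'll zoom in for measurements.

```bash
python3 - <<'E'
from h import *
a=cv2.imread("pics/top0.png");b=cv2.imread("pics/scene0.png")
def cr(i,x0,x1,y0,y1,s): return cv2.resize(i[y0:y1,x0:x1],None,fx=s,fy=s,interpolation=cv2.INTER_CUBIC)
cv2.imwrite("pics/t_rail.png",cr(a,222,352,160,235,6))
cv2.imwrite("pics/t_cl.png",cr(a,410,460,220,260,10))
cv2.imwrite("pics/s_cl.png",cr(b,170,220,200,250,10))
cv2.imwrite("pics/s_rail.png",cr(b,285,425,175,250,5))
c=read_camera("top")
for p in[(236,190),(434,240)]: print(ray(c,*p,.03))
c=read_camera("scene")
for p in[(195,222)]: print(ray(c,*p,.05))
E
```

```text
[0.58836296 0.18526324 0.03      ]
[ 0.4647826  -0.25263449  0.03      ]
[ 0.47185844 -0.25076439  0.05      ]
```

View pics/t_rail.png

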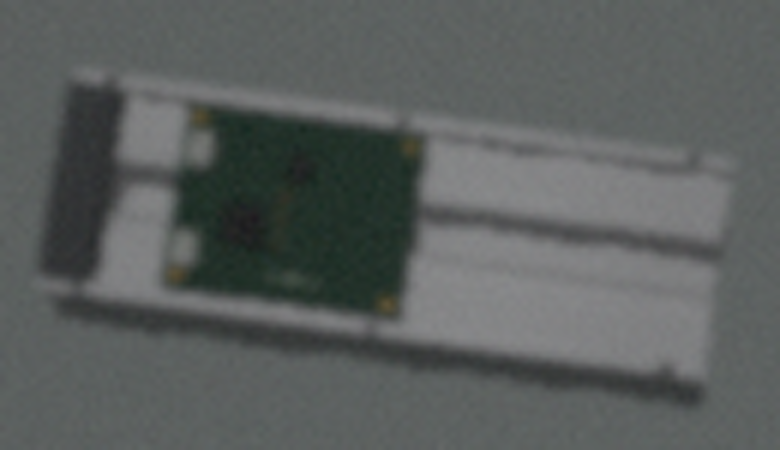

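View pics/t_cl.png

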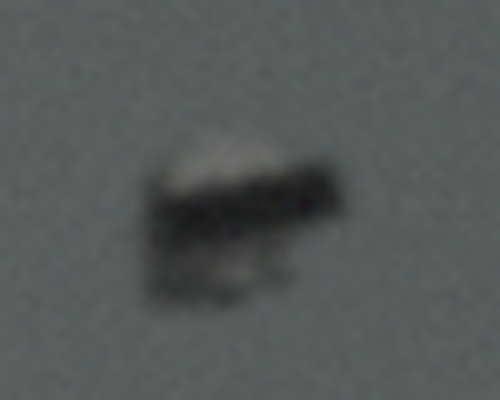

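View pics/s_cl.png

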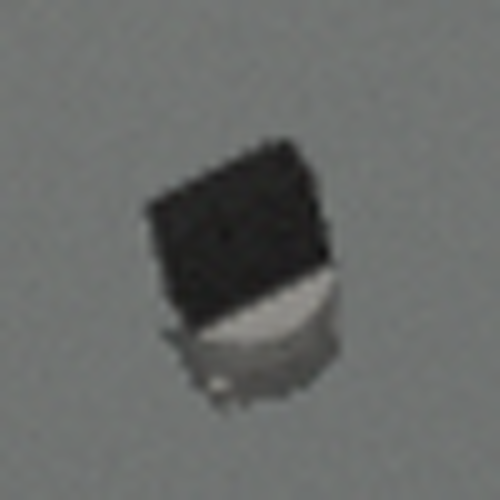

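View pics/s_rail.png

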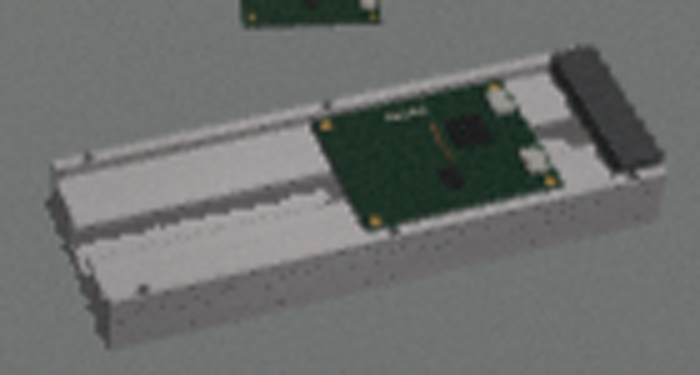

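```bash
python3 - <<'E'
from h import *
ct=read_camera("top");cs=read_camera("scene")
T=lambda x,y,s,x0,y0:((x+.5)/s-.5+x0,(y+.5)/s-.5+y0)
print("top rail")
for p in[(735,160),(704,375),(72,70),(38,288)]: print(p,ray(ct,*T(*p,6,222,160),.031))
print("scene rail")
for p in[(52,163),(110,303),(555,55),(663,165)]: print(p,ray(cs,*T(*p,5,285,175),.031))
for n,a,b in(("t",ct,(412,458,224,256)),("s",cs,(182,210,210,244))):
    i=a["color"][b[2]:b[3],b[0]:b[1],::-1].astype(float)
    i=np.clip(255*((i-5)/110)**.6*1,0,255); i=np.nan_to_num(i).astype(np.uint8)
    cv2.imwrite(f"pics/{n}_cl2.png",cv2.resize(i,None,fx=16,fy=16,interpolation=cv2.INTER_NEAREST))
E
```

```text
top rail
(735, 160) [ 0.59044368 -0.05731013  0.031     ]
(704, 375) [ 0.51016304 -0.04293798  0.031     ]
(72, 70) [0.63108025 0.19054333 0.031     ]
(38, 288) [0.54910505 0.20296191 0.031     ]
scene rail
(52, 163) [ 0.50700414 -0.04440733  0.031     ]
(110, 303) [ 0.58915905 -0.05763285  0.031     ]
(555, 55) [0.54623339 0.18704273 0.031     ]
(663, 165) [0.62494003 0.19034592 0.031     ]
```

View pics/t_cl2.png

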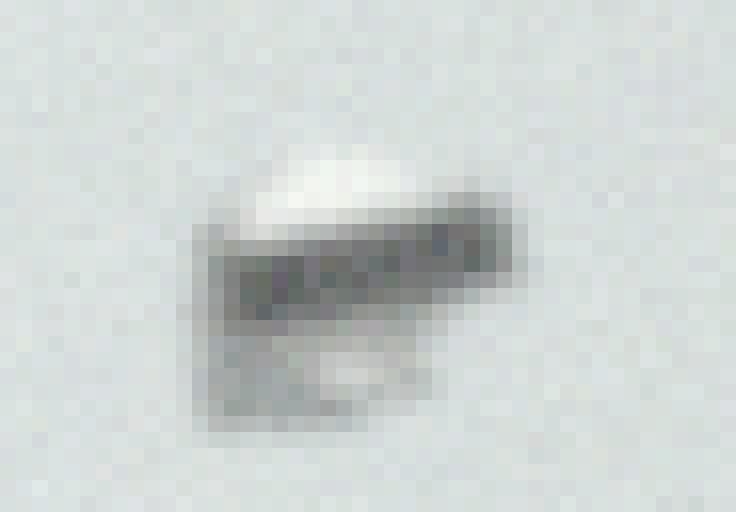

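View pics/s_cl2.png

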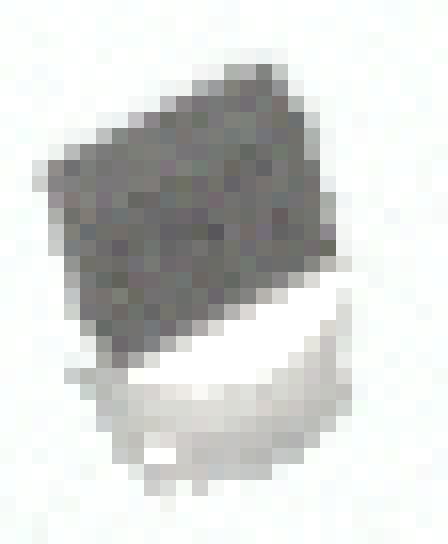

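Rail corners agree between the two views to about 2 mm, apart from the far stop corners where the stop occludes them. The sizes come out at 250 and 82–84 mm. Next, the clamp and the edge fits.

```bash
python3 - <<'E'
from h import *
ct=read_camera("top");cs=read_camera("scene")
T=lambda x,y,x0,y0:(x/16-.5+x0,y/16-.5+y0)
# bar: scene
print("scene back top edge z=.0535"); 
for p in[(40,172),(268,66)]: print(ray(cs,*T(*p,182,210),.0535)[:2])
print("front bottom edge z=.0235")
for p in[(112,362),(335,256)]: print(ray(cs,*T(*p,182,210),.0235)[:2])
print("top far end z=.0535")
for p in[(505,200),(515,270),(240,250),(250,322)]: print(ray(ct,*T(*p,412,224),.0535)[:2])
# board mask both views
for n,c in(("top",ct),("scene",cs)):
    im=c["color"].astype(int); g=((im[:,:,1]-im[:,:,0]>12)&(im[:,:,1]-im[:,:,2]>5)).astype(np.uint8)
    cnt,_=cv2.findContours(g,0,2)
    for k in cnt:
        if cv2.contourArea(k)>150:
            r=cv2.boxPoints(cv2.minAreaRect(k)); P=np.array([ray(c,*q,.029)[:2] for q in r])
            print(n,r.mean(0),np.linalg.norm(P-np.roll(P,1,0),axis=1),P.tolist())
E
```

```text
scene back top edge z=.0535
[ 0.46077479 -0.2695088 ]
[ 0.45575796 -0.23821926]
front bottom edge z=.0235
[ 0.4677649  -0.26749688]
[ 0.46284971 -0.23626356]
top far end z=.0535
[ 0.47228971 -0.2662871 ]
[ 0.46284656 -0.26698812]
[ 0.46656512 -0.22985943]
[ 0.45687815 -0.23059541]
top [265.90002 260.7    ] [0.04805783 0.04530706 0.04837794 0.04518778] [[0.4211950615468737, 0.15170766648860282], [0.46143374173892265, 0.1308851201462632], [0.4388724976198478, 0.08809008037897179], [0.3988875219204486, 0.1091409096432383]]
top [270.49783 194.76637] [0.08467913 0.06526433 0.08552719 0.06522314] [[0.5503074676653862, 0.15473871542476156], [0.6149729504084299, 0.1459178084425211], [0.6013414638532968, 0.061483912667965684], [0.5368367445068506, 0.07113791272422827]]
top [293.8658   118.854645] [0.115069   0.08983829 0.11628134 0.08876596] [[0.7647245026127251, 0.12317127145659115], [0.825916407636688, 0.057395374266013384], [0.7371166239385505, -0.017677584059879625], [0.6775147375596897, 0.0481024279490849]]
scene [396.94998 284.15002] [0.11622857 0.09523586 0.12417056 0.09202426] [[0.7574805947285606, -0.03218965852988026], [0.691286406018103, 0.036280758859105755], [0.7870256751763238, 0.11535237509625723], [0.8452069933633239, 0.04405441920532899]]
scene [370.56555 205.27872] [0.06906696 0.09712196 0.07151442 0.09251276] [[0.5324034740288052, 0.07099281824654657], [0.5463267041263188, 0.16711159096492761], [0.6118118615803962, 0.13837126904454633], [0.5971777458932762, 0.047023293293028845]]
scene [346.07748 171.66153] [0.04910114 0.0651611  0.04958371 0.06321906] [[0.4204530913778145, 0.09258825576493995], [0.44323004068592275, 0.153638885148133], [0.4869235274292336, 0.1301990974820877], [0.46458266652713065, 0.07105913582898343]]
```

```bash
cat >> h.py <<'E'
def plan(pos,xang,n,start=None):
    """rows from current measured pose to pos (m) with tool down, tool x at xang deg; linear in world"""
    s=sensors.get_state(); p=np.array(s["eef_pos"]); R0=R.from_rotvec(s["orientation"])
    a=np.deg2rad(xang); M=np.array([[np.cos(a),np.sin(a),0],[np.sin(a),-np.cos(a),0],[0,0,-1.]])
    D=(R0.inv()*R.from_matrix(M)).as_rotvec()
    x=R0.as_matrix()[:,0]; print("xang now",np.rad2deg(np.arctan2(x[1],x[0])),"tilt z",R0.as_matrix()[:,2],"turn deg",np.rad2deg(D))
    pos=np.array(pos); st=R.from_rotvec(D/n); Rk=R0
    for k in range(n):
        t=Rk.inv().apply((pos-p)/n)*1000
        print([*(np.round(t,1)+0).tolist(),*(np.round(np.rad2deg(D/n),2)+0).tolist()])
        Rk=Rk*st
def st():
    s=sensors.get_state(); x=R.from_rotvec(s["orientation"]).as_matrix()
    print("t %.2f"%s["clock"],"p",np.round(s["eef_pos"]*1000,1),"xang %.2f"%np.rad2deg(np.arctan2(x[1,0],x[0,0])),"z",np.round(x[:,2],4),"F",np.round(s["ft_force"],1),"T",np.round(s["torque"],2),"gap %.1f"%(s["finger_gap"]*1000),"j",np.round(s["joints"],2))
E
python3 -c "
from h import *
st();plan((.4634,-.2519,.13),99,16)"
```

```text
t 0.40 p [ 135.9 -507.   242.1] xang 15.00 z [-0.e+00  3.e-04 -1.e+00] F [ 0.6 -0.4 -0.2] T [-0.06  0.07 -0.  ] gap 85.5 j [-1.44  0.05  0.1   1.62  0.    1.44]
xang now 14.999227241906627 tilt z [-4.02378203e-05  3.14292564e-04 -9.99999950e-01] turn deg [-1.28626888e-02 -1.51692637e-02 -8.40007716e+01]
[23.9, -10.1, 7.0, 0.0, 0.0, -5.25]
[24.7, -7.9, 7.0, 0.0, 0.0, -5.25]
[25.3, -5.6, 7.0, 0.0, 0.0, -5.25]
[25.7, -3.2, 7.0, 0.0, 0.0, -5.25]
[25.9, -0.9, 7.0, 0.0, 0.0, -5.25]
[25.9, 1.5, 7.0, 0.0, 0.0, -5.25]
[25.7, 3.9, 7.0, 0.0, 0.0, -5.25]
[25.2, 6.2, 7.0, 0.0, 0.0, -5.25]
[24.5, 8.5, 7.0, 0.0, 0.0, -5.25]
[23.6, 10.7, 7.0, 0.0, 0.0, -5.25]
[22.6, 12.8, 7.0, 0.0, 0.0, -5.25]
[21.3, 14.8, 7.0, 0.0, 0.0, -5.25]
[19.9, 16.7, 7.0, 0.0, 0.0, -5.25]
[18.2, 18.5, 7.0, 0.0, 0.0, -5.25]
[16.5, 20.0, 7.0, 0.0, 0.0, -5.25]
[14.6, 21.5, 7.0, 0.0, 0.0, -5.25]
```

>>> move_arm:
  increments:
    - [23.9,-10.1,7,0,0,-5.25]
    - [24.7,-7.9,7,0,0,-5.25]
    - [25.3,-5.6,7,0,0,-5.25]
    - [25.7,-3.2,7,0,0,-5.25]
    - [25.9,-0.9,7,0,0,-5.25]
    - [25.9,1.5,7,0,0,-5.25]
    - [25.7,3.9,7,0,0,-5.25]
    - [25.2,6.2,7,0,0,-5.25]

```text
clock: 1.4
eef_pos: [0.3002, -0.379, 0.1862]
orientation: [2.758, 1.503, -0.0]
ft_force: [-0.2, 0.1, 0.1]
finger_gap: 0.0855
```

>>> move_arm:
  increments:
    - [24.5,8.5,7,0,0,-5.25]
    - [23.6,10.7,7,0,0,-5.25]
    - [22.6,12.8,7,0,0,-5.25]
    - [21.3,14.8,7,0,0,-5.25]
    - [19.9,16.7,7,0,0,-5.25]
    - [18.2,18.5,7,0,0,-5.25]
    - [16.5,20,7,0,0,-5.25]
    - [14.6,21.5,7,0,0,-5.25]
  grip: 0.0

```text
clock: 2.4
eef_pos: [0.464, -0.2514, 0.1302]
orientation: [2.036, 2.392, -0.0]
ft_force: [1.3, -0.5, 0.0]
finger_gap: 0.0426
```

```bash
python3 -c "
from h import *
st();plan((.4634,-.2519,.04),99,8)"
```

```text
t 2.40 p [ 464.  -251.4  130.2] xang 99.17 z [ 2.e-04 -2.e-04 -1.e+00] F [ 1.3 -0.5  0. ] T [-0.02 -0.02  0.01] gap 42.6 j [-0.62  0.06 -0.11  1.4  -0.    0.79]
xang now 99.17457519784567 tilt z [ 1.74027120e-04 -1.88676944e-04 -9.99999967e-01] turn deg [0.00813849 0.01224953 0.17457607]
[0.0, -0.1, 11.3, 0.0, 0.0, 0.02]
[0.0, -0.1, 11.3, 0.0, 0.0, 0.02]
[0.0, -0.1, 11.3, 0.0, 0.0, 0.02]
[0.0, -0.1, 11.3, 0.0, 0.0, 0.02]
[0.0, -0.1, 11.3, 0.0, 0.0, 0.02]
[0.0, -0.1, 11.3, 0.0, 0.0, 0.02]
[0.0, -0.1, 11.3, 0.0, 0.0, 0.02]
[0.0, -0.1, 11.3, 0.0, 0.0, 0.02]
```

>>> move_arm:
  increments:
    - [0,-0.5,12,0,0,0]
    - [0,0,12,0,0,0]
    - [0,0,12,0,0,0]
    - [0,0,12,0,0,0]
    - [0,0,12,0,0,0]
    - [0,0,12,0,0,0]
    - [0,0,12,0,0,0]
    - [0,0,6,0,0,0]

```text
clock: 3.4
eef_pos: [0.4623, -0.2517, 0.0391]
orientation: [-2.039, -2.388, 0.0]
ft_force: [-0.3, 0.5, -0.0]
finger_gap: 0.0429
```

```bash
python3 - <<'E'
from h import *
st()
c=read_camera("scene"); i=c["color"][190:250,160:230,::-1]
cv2.imwrite("pics/s1.png",cv2.resize(i,None,fx=8,fy=8,interpolation=cv2.INTER_CUBIC))
E
```

```text
t 3.40 p [ 462.3 -251.7   39.1] xang 99.00 z [-1.2e-03  9.0e-04 -1.0e+00] F [-0.3  0.5 -0. ] T [-0.01 -0.   -0.06] gap 42.9 j [-0.63  0.11 -0.24  1.22  0.    0.79]
```

View pics/s1.png

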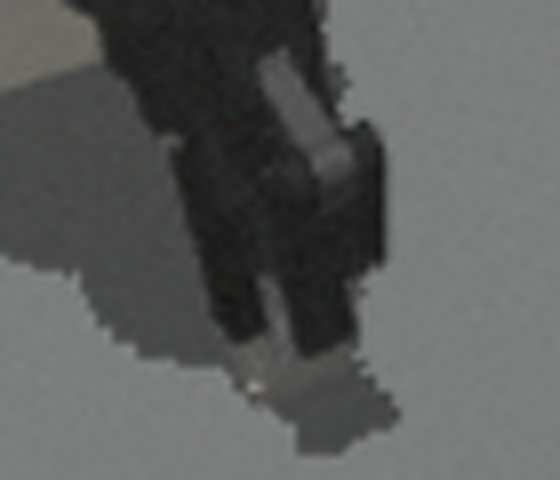

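The bar sits hidden between the two fingers, and the metal collar and foot glint at (255,385) below them. Closing.

>>> move_arm:
  increments:
    - [0,0,0,0,0,0]
    - [0,0,0,0,0,0]
    - [0,0,0,0,0,0]
    - [0,0,0,0,0,0]
    - [0,0,0,0,0,0]
    - [0,0,0,0,0,0]
    - [0,0,0,0,0,0]
    - [0,0,0,0,0,0]
  grip: -1
  grip_force: 60

```text
clock: 4.45
eef_pos: [0.4632, -0.2523, 0.0409]
orientation: [2.04, 2.388, 0.0]
ft_force: [-0.1, -0.2, 3.3]
finger_gap: 0.0107
```

```bash
python3 - <<'E'
from h import *
st();st()
for k in range(3): read_camera("scene"); st()
E
```

```text
t 4.45 p [ 463.2 -252.3   40.9] xang 99.00 z [ 1.e-03 -6.e-04 -1.e+00] F [-0.1 -0.2  3.3] T [-0.01 -0.11  0.03] gap 10.7 j [-0.63  0.11 -0.24  1.22  0.    0.79]
t 4.45 p [ 463.2 -252.3   40.9] xang 99.00 z [ 1.e-03 -6.e-04 -1.e+00] F [-0.1 -0.2  3.3] T [-0.01 -0.11  0.03] gap 10.7 j [-0.63  0.11 -0.24  1.22  0.    0.79]
t 4.50 p [ 463.2 -252.3   40.9] xang 99.00 z [ 1.e-03 -6.e-04 -1.e+00] F [ 0.2 -0.4  4.2] T [-0.   -0.15 -0.03] gap 10.3 j [-0.63  0.11 -0.24  1.22  0.    0.79]
t 4.55 p [ 463.2 -252.3   40.9] xang 99.00 z [ 1.e-03 -6.e-04 -1.e+00] F [0.3 0.4 4.4] T [-0.01 -0.16  0.04] gap 10.6 j [-0.63  0.11 -0.24  1.22  0.    0.79]
t 4.60 p [ 463.2 -252.3   40.9] xang 99.00 z [ 1.e-03 -6.e-04 -1.e+00] F [1.3 0.2 4.1] T [-0.01 -0.15  0.09] gap 10.7 j [-0.63  0.11 -0.24  1.22  0.    0.79]
```

>>> move_arm:
  increments:
    - [0,0,-6,0,0,0]
    - [0,0,-8,0,0,0]
    - [0,0,-10,0,0,0]
    - [0,0,-10,0,0,0]
    - [0,0,-10,0,0,0]
    - [0,0,-10,0,0,0]
    - [0,0,-10,0,0,0]
    - [0,0,-6,0,0,0]

```text
clock: 5.6
eef_pos: [0.4631, -0.2522, 0.1113]
orientation: [2.04, 2.388, 0.0]
ft_force: [-0.2, 0.7, -1.2]
finger_gap: 0.0111
```

```bash
python3 - <<'E'
from h import *
st()
c=read_camera("scene");save(c,"s2")
cv2.imwrite("pics/s2z.png",cv2.resize(c["color"][150:250,150:250,::-1],None,fx=6,fy=6,interpolation=cv2.INTER_CUBIC))
plan((.5595,.0138,.11),180,8)
plan((.5595,.0138,.11),260.9,16)
E
```

```text
t 5.60 p [ 463.1 -252.2  111.3] xang 99.00 z [ 8.e-04 -6.e-04 -1.e+00] F [-0.2  0.7 -1.2] T [0.   0.02 0.03] gap 11.1 j [-0.63  0.06 -0.14  1.36  0.    0.79]
xang now 99.00091418721165 tilt z [ 0.00164325 -0.00122856 -0.9999979 ] turn deg [ 8.29280652e-03  1.27678593e-01 -8.09989951e+01]
[31.0, 17.1, 0.2, 0.0, 0.02, -10.12]
[27.5, 22.3, 0.2, 0.0, 0.02, -10.12]
[23.2, 26.7, 0.2, 0.0, 0.02, -10.12]
[18.1, 30.4, 0.2, 0.0, 0.02, -10.12]
[12.5, 33.1, 0.2, 0.0, 0.02, -10.12]
[6.5, 34.8, 0.2, 0.0, 0.02, -10.12]
[0.3, 35.4, 0.2, 0.0, 0.02, -10.12]
[-6.0, 34.9, 0.2, 0.0, 0.02, -10.12]
xang now 99.00091418721165 tilt z [ 0.00164325 -0.00122856 -0.9999979 ] turn deg [-1.00588922e-01  1.34784270e-01 -1.61898948e+02]
[15.5, 8.5, 0.1, -0.01, 0.01, -10.12]
[13.8, 11.1, 0.1, -0.01, 0.01, -10.12]
[11.6, 13.4, 0.1, -0.01, 0.01, -10.12]
[9.1, 15.2, 0.1, -0.01, 0.01, -10.12]
[6.2, 16.6, 0.1, -0.01, 0.01, -10.12]
[3.2, 17.4, 0.1, -0.01, 0.01, -10.12]
[0.1, 17.7, 0.1, -0.01, 0.01, -10.12]
[-3.0, 17.4, 0.1, -0.01, 0.01, -10.12]
[-6.0, 16.6, 0.1, -0.01, 0.01, -10.12]
[-8.8, 15.3, 0.1, -0.01, 0.01, -10.12]
[-11.4, 13.5, 0.1, -0.01, 0.01, -10.12]
[-13.6, 11.3, 0.1, -0.01, 0.01, -10.12]
[-15.4, 8.8, 0.1, -0.01, 0.01, -10.12]
[-16.7, 5.9, 0.1, -0.01, 0.01, -10.12]
[-17.5, 2.9, 0.1, -0.01, 0.01, -10.12]
[-17.7, -0.2, 0.1, -0.01, 0.01, -10.12]
```

View pics/s2z.png

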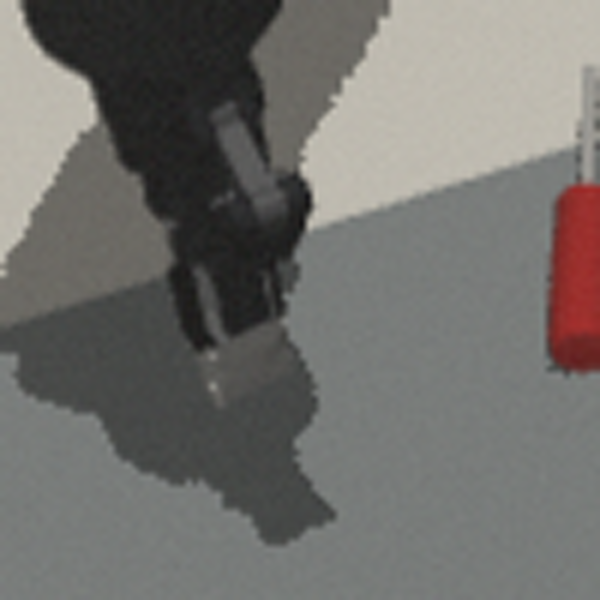

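The clamp is held and clear of the bench, with its collar and foot visible at (240,370) in the crop. I'll move it over the slot, turning on the way.

>>> move_arm:
  increments:
    - [15.5,8.5,0,0,0,-10.12]
    - [13.8,11.1,0,0,0,-10.12]
    - [11.6,13.4,0,0,0,-10.12]
    - [9.1,15.2,0,0,0,-10.12]
    - [6.2,16.6,0,0,0,-10.12]
    - [3.2,17.4,0,0,0,-10.12]
    - [0.1,17.7,0,0,0,-10.12]
    - [-3,17.4,0,0,0,-10.12]

```text
clock: 6.65
eef_pos: [0.5109, -0.1182, 0.11]
orientation: [0.008, -3.141, -0.0]
ft_force: [-0.0, -0.6, -1.2]
finger_gap: 0.0109
```

>>> move_arm:
  increments:
    - [-6,16.6,0,0,0,-10.12]
    - [-8.8,15.3,0,0,0,-10.12]
    - [-11.4,13.5,0,0,0,-10.12]
    - [-13.6,11.3,0,0,0,-10.12]
    - [-15.4,8.8,0,0,0,-10.12]
    - [-16.7,5.9,0,0,0,-10.12]
    - [-17.5,2.9,0,0,0,-10.12]
    - [-17.7,-0.2,0,0,0,-10.12]

```text
clock: 7.65
eef_pos: [0.559, 0.0148, 0.1099]
orientation: [2.045, -2.384, -0.001]
ft_force: [-0.9, -0.4, -1.2]
finger_gap: 0.0108
```

```bash
python3 - <<'E'
from h import *
st()
c=read_camera("scene");
cv2.imwrite("pics/s3z.png",cv2.resize(c["color"][150:250,275:425,::-1],None,fx=5,fy=5,interpolation=cv2.INTER_CUBIC))
plan((.5595,.0138,.075),260.9,8)
E
```

```text
t 7.65 p [559.   14.8 109.9] xang -98.75 z [-8.e-04  1.e-04 -1.e+00] F [-0.9 -0.4 -1.2] T [ 0.   -0.01  0.  ] gap 10.8 j [-0.09  0.15 -0.06  1.37 -0.   -1.51]
xang now -98.43147429549175 tilt z [ 1.77320616e-04  2.31116668e-03 -9.99997314e-01] turn deg [0.01013914 0.13242255 0.66853623]
[0.4, 0.0, 4.4, 0.0, 0.02, 0.08]
[0.4, 0.0, 4.4, 0.0, 0.02, 0.08]
[0.4, 0.0, 4.4, 0.0, 0.02, 0.08]
[0.4, 0.0, 4.4, 0.0, 0.02, 0.08]
[0.4, 0.0, 4.4, 0.0, 0.02, 0.08]
[0.4, 0.0, 4.4, 0.0, 0.02, 0.08]
[0.4, 0.0, 4.4, 0.0, 0.02, 0.08]
[0.4, 0.0, 4.4, 0.0, 0.02, 0.08]
```

View pics/s3z.png

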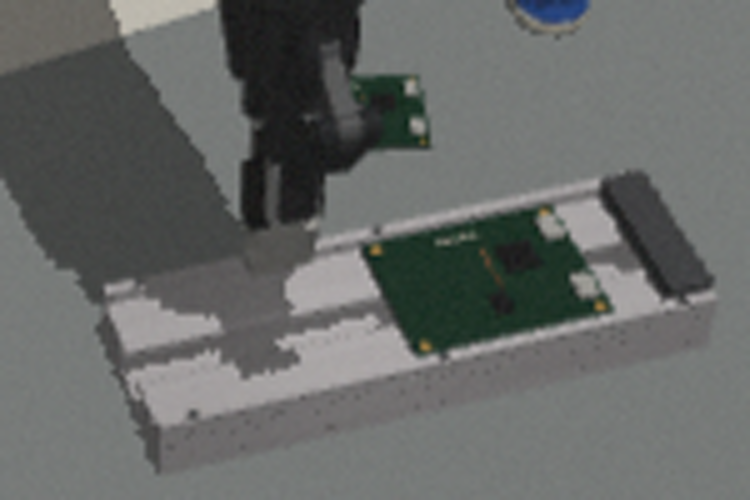

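>>> move_arm:
  increments:
    - [0,0,5,0,0,0]
    - [0,0,5,0,0,0]
    - [0,0,5,0,0,0]
    - [0,0,5,0,0,0]
    - [0,0,5,0,0,0]
    - [0,0,5,0,0,0]
    - [0,0,5,0,0,0]
    - [0,0,3,0,0,0]

```text
clock: 8.7
eef_pos: [0.5589, 0.0143, 0.0718]
orientation: [2.038, -2.39, -0.001]
ft_force: [0.1, 0.5, -1.8]
finger_gap: 0.0109
```

```bash
python3 - <<'E'
from h import *
st()
c=read_camera("scene")
i=np.clip(c["color"][190:250,285:385,::-1].astype(float)*1.4,0,255).astype(np.uint8)
cv2.imwrite("pics/s4z.png",cv2.resize(i,None,fx=8,fy=8,interpolation=cv2.INTER_CUBIC));st()
c=read_camera("top")
i=np.clip(c["color"][160:240,225:355,::-1].astype(float)*1.4,0,255).astype(np.uint8)
cv2.imwrite("pics/t4z.png",cv2.resize(i,None,fx=6,fy=6,interpolation=cv2.INTER_CUBIC));st()
E
```

```text
t 8.70 p [558.9  14.3  71.8] xang -99.08 z [-5.e-04  0.e+00 -1.e+00] F [ 0.1  0.5 -1.8] T [ 0.01 -0.02  0.01] gap 10.9 j [-0.09  0.17 -0.11  1.29 -0.   -1.51]
t 8.75 p [558.7  14.3  71.5] xang -99.08 z [-1.e-03  1.e-04 -1.e+00] F [-0.1  0.3 -1.5] T [-0.03 -0.    0.02] gap 10.7 j [-0.09  0.17 -0.11  1.29 -0.   -1.51]
t 8.80 p [558.8  14.2  71.8] xang -99.08 z [-9.e-04  1.e-04 -1.e+00] F [-0.5 -0.2 -0.6] T [-0.02 -0.03  0.01] gap 10.7 j [-0.09  0.17 -0.11  1.29 -0.   -1.51]
```

View pics/s4z.png

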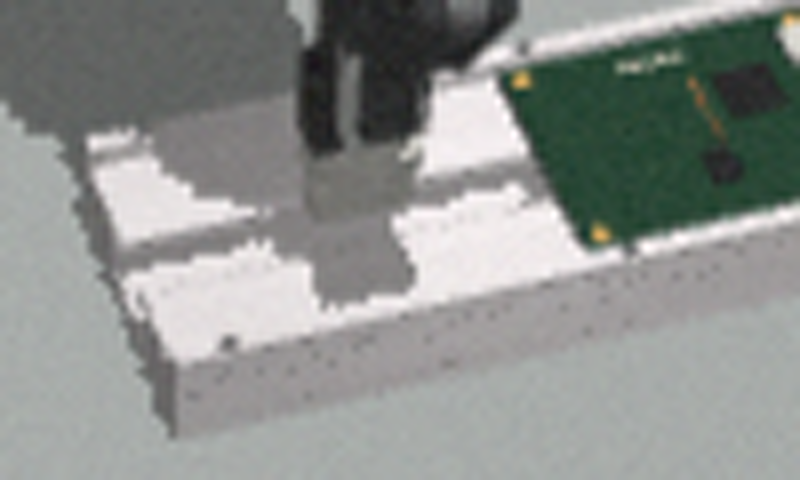

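View pics/t4z.png

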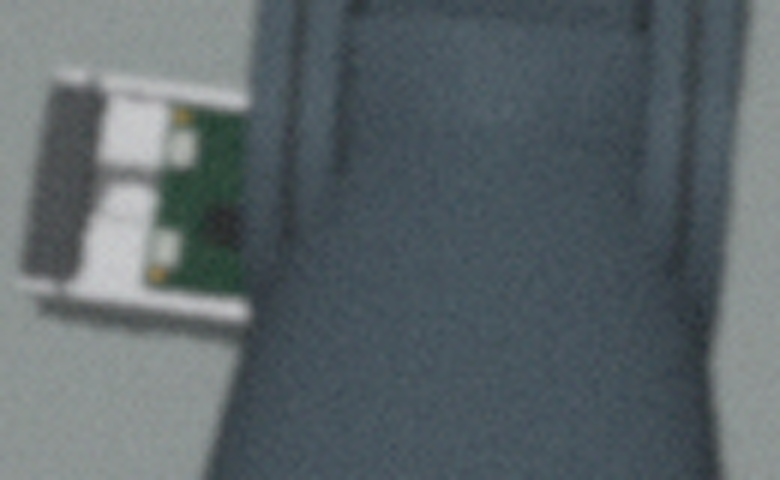

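```bash
cat > ov.py <<'E'
from h import *
def rail(yaw,o):
    a=np.deg2rad(yaw);M=np.array([[np.cos(a),-np.sin(a),0],[np.sin(a),np.cos(a),0],[0,0,1]])
    return lambda p: M@np.array(p)+np.array([o[0],o[1],0])
def draw(img,c,segs,x0,y0,s):
    for (a,b,col) in segs:
        q=[((proj(c,p)-[x0,y0]+.5)*s-.5) for p in(a,b)]
        cv2.line(img,*[tuple(np.round(k).astype(int).tolist()) for k in q],col,1)
def railsegs(f):
    S=[]
    for y in(-.042,.042): S.append((f((-.125,y,.031)),f((.125,y,.031)),(0,0,255)))
    for y in(-.0365,.0365): S.append((f((-.125,y,.025)),f((.105,y,.025)),(255,0,0)))
    for y in(-.011,.011): S.append((f((-.125,y,.025)),f((.105,y,.025)),(0,255,255)))
    S.append((f((-.125,-.042,.031)),f((-.125,.042,.031)),(0,0,255)))
    S.append((f((.105,-.036,.037)),f((.105,.036,.037)),(255,0,255)))
    return S
E
python3 - <<'E'
from ov import *
f=rail(80.9,(.5692,.073))
ct=read_camera("top");cs=read_camera("scene")
for n,c,(x0,x1,y0,y1),s in(("top",ct,(222,352,160,235),6),("scene",cs,(290,420,180,250),6)):
    i=cv2.imread(f"pics/{n}0.png")[y0:y1,x0:x1]
    i=np.clip(i*1.4,0,255).astype(np.uint8)
    i=cv2.resize(i,None,fx=s,fy=s,interpolation=cv2.INTER_CUBIC)
    draw(i,c,railsegs(f),x0,y0,s); cv2.imwrite(f"pics/ov_{n}.png",i)
E
```

```text
(no output)
```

View pics/ov_top.png

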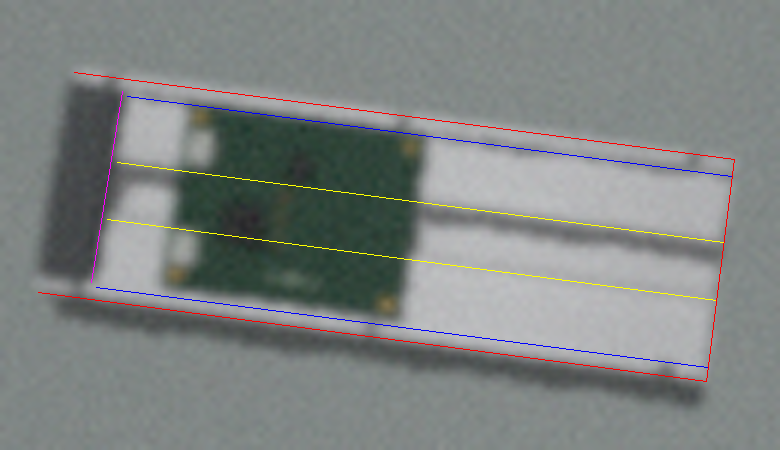

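View pics/ov_scene.png

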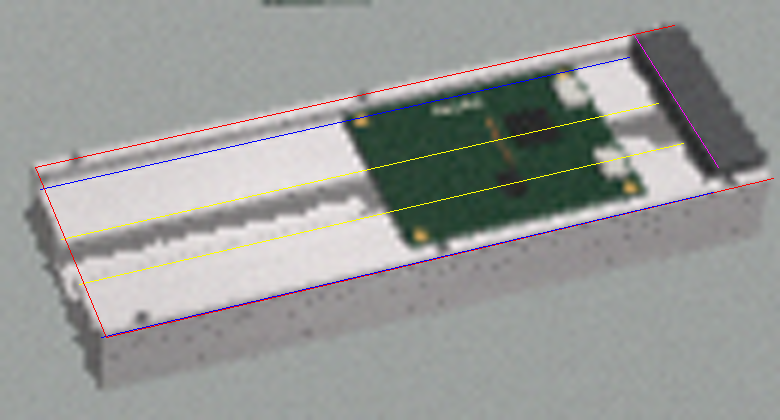

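```bash
python3 - <<'E'
from ov import *
f=rail(80.9,(.5692,.073))
cs=read_camera("scene"); st()
c=cs;x0,x1,y0,y1=300,360,195,240;s=12
i=c["color"][y0:y1,x0:x1,::-1]; i=np.clip((i.astype(float)-40)*2.2,0,255).astype(np.uint8)
i=cv2.resize(i,None,fx=s,fy=s,interpolation=cv2.INTER_CUBIC)
cv2.imwrite("pics/s5raw.png",i)
g=rail(80.9,(.5588,.0143)); z=.0316
P=[g((a*.015,b*.008,z)) for a,b in((1,1),(1,-1),(-1,-1),(-1,1))]
S=[(P[k],P[(k+1)%4],(0,255,0)) for k in range(4)]
th=np.linspace(0,2*np.pi,25)
for zz in(z+.0155,z+.0235):
    C=[g((.016*np.cos(t),.016*np.sin(t),zz)) for t in th]; S+=[(C[k],C[k+1],(255,255,0)) for k in range(24)]
draw(i,c,railsegs(f)+S,x0,y0,s); cv2.imwrite("pics/s5.png",i)
E
```

```text
t 8.95 p [559.3  14.2  72.5] xang -99.08 z [ 4.e-04 -0.e+00 -1.e+00] F [ 0.9  0.8 -1.5] T [0.05 0.02 0.03] gap 10.7 j [-0.09  0.17 -0.11  1.29 -0.   -1.51]
```

View pics/s5.png

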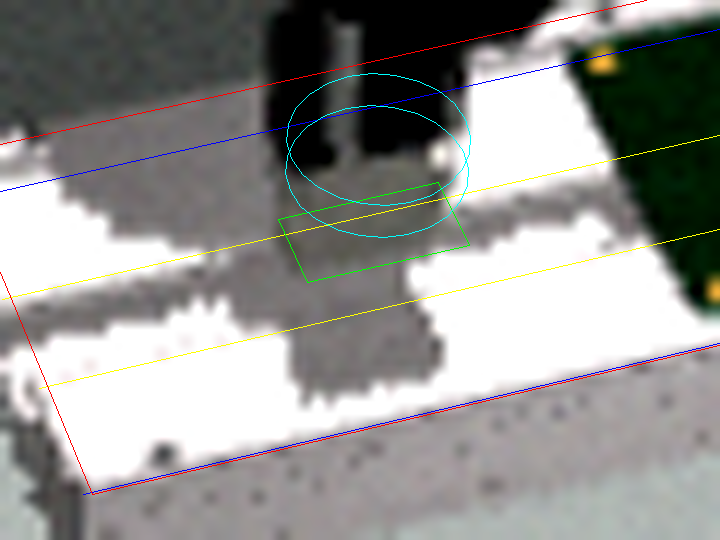

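View pics/s5raw.png

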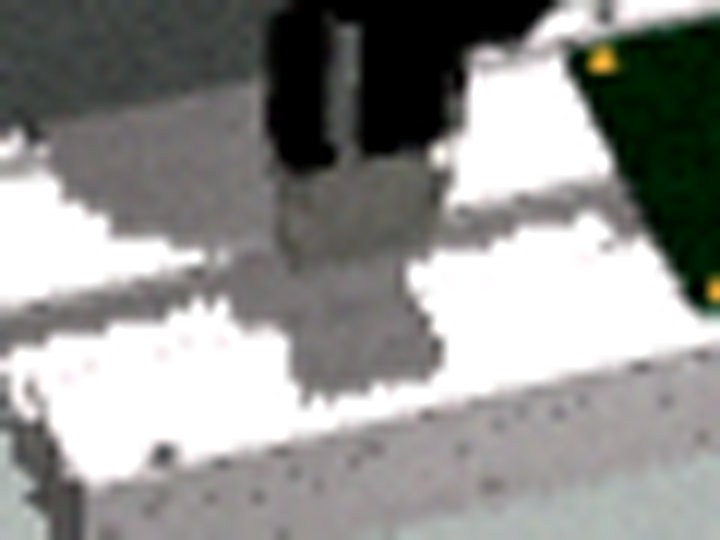

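```bash
python3 - <<'E'
from ov import *
f=rail(80.9,(.5692,.073))
I=0;n=4
for k in range(n): c=read_camera("scene"); I=I+c["color"].astype(float)/n
x0,x1,y0,y1=314,350,200,232;s=20
i=I[y0:y1,x0:x1,::-1]; i=np.clip((i-60)*255/60,0,255).astype(np.uint8)
cv2.imwrite("pics/s6.png",cv2.resize(i,None,fx=s,fy=s,interpolation=cv2.INTER_CUBIC)); st()
E
```

```text
t 9.15 p [559.3  14.2  72.6] xang -99.08 z [ 6.e-04 -0.e+00 -1.e+00] F [-0.2 -0.5 -1. ] T [ 0.02 -0.02 -0.  ] gap 10.9 j [-0.09  0.17 -0.11  1.29  0.   -1.51]
```

View pics/s6.png

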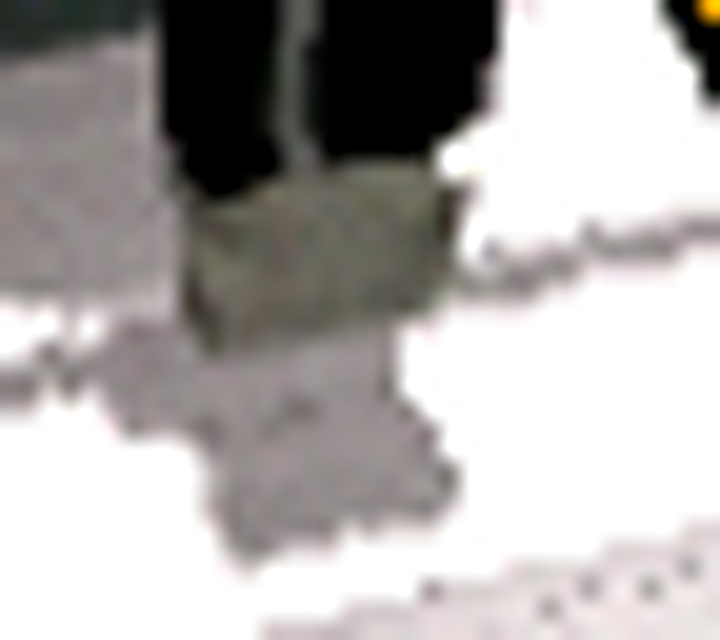

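```bash
python3 - <<'E'
from ov import *
c=read_camera("scene")
a=np.deg2rad(80.9);M=np.array([[np.cos(a),-np.sin(a)],[np.sin(a),np.cos(a)]]);o=np.array([.5692,.073])
for z in(.031,.0325,.034):
  for p in[(205,354),(300,338),(385,324)]:
    print(z,p,M.T@(ray(c,(p[0]+.5)/20-.5+314,(p[1]+.5)/20-.5+200,z)[:2]-o)*1000)
# mouth near edges/rail near ledge outer top in this same view
s=sensors.get_state();print(M.T@(s["eef_pos"][:2]-o)*1000)
E
```

```text
0.031 (205, 354) [-76.43103646  -3.38550048]
0.031 (300, 338) [-66.13649735  -4.18263226]
0.031 (385, 324) [-56.90981545  -4.94145441]
0.0325 (205, 354) [-76.92134261  -4.70732273]
0.0325 (300, 338) [-66.64690296  -5.50289817]
0.0325 (385, 324) [-57.43823561  -6.26023876]
0.034 (205, 354) [-77.41164875  -6.02914499]
0.034 (300, 338) [-67.15730858  -6.82316407]
0.034 (385, 324) [-57.96665577  -7.57902311]
[-59.62863959   0.50554217]
```

The foot's near edge is sharp at (205,354)–(385,324), and the near-right corner shows its cut. TCP and camera agree that it sits about 1 mm too far towards rail +y. I'll correct that and lower in small steps.

>>> move_arm:
  increments:
    - [0,-1,0,0,0,0]
    - [0,0,2,0,0,0]
    - [0,0,2,0,0,0]
    - [0,0,2,0,0,0]
    - [0,0,1,0,0,0]
    - [0,0,1,0,0,0]
    - [0,0,1,0,0,0]
    - [0,0,0,0,0,0]

```text
clock: 10.2
eef_pos: [0.56, 0.0141, 0.0632]
orientation: [2.039, -2.39, -0.0]
ft_force: [0.2, 0.4, -1.1]
finger_gap: 0.0105
```

```bash
python3 - <<'E'
from h import *
st();read_camera("scene");st();read_camera("scene");st()
E
```

```text
t 10.20 p [560.   14.1  63.2] xang -99.08 z [-1.e-04  0.e+00 -1.e+00] F [ 0.2  0.4 -1.1] T [-0.02 -0.04  0.02] gap 10.5 j [-0.09  0.18 -0.12  1.28  0.   -1.51]
t 10.25 p [560.1  14.1  63.3] xang -99.08 z [ 0.e+00  1.e-04 -1.e+00] F [ 0.   0.2 -0.9] T [0.01 0.02 0.01] gap 10.9 j [-0.09  0.18 -0.12  1.28  0.   -1.51]
t 10.30 p [560.2  14.   63.4] xang -99.08 z [ 2.e-04 -1.e-04 -1.e+00] F [ 0.1 -0.  -1.2] T [ 0.05 -0.05  0.01] gap 10.6 j [-0.09  0.17 -0.12  1.28 -0.   -1.51]
```

>>> move_arm:
  increments:
    - [0,0,0.5,0,0,0]
    - [0,0,0.5,0,0,0]
    - [0,0,0.5,0,0,0]
    - [0,0,0.5,0,0,0]
    - [0,0,0.5,0,0,0]
    - [0,0,0.5,0,0,0]
    - [0,0,0.5,0,0,0]
    - [0,0,0,0,0,0]

```text
clock: 11.3
eef_pos: [0.56, 0.0141, 0.0597]
orientation: [2.039, -2.39, -0.0]
ft_force: [1.2, -0.4, -0.9]
finger_gap: 0.011
```

```bash
python3 - <<'E'
from h import *
st();read_camera("scene");st();read_camera("scene");st()
E
```

```text
t 11.30 p [560.   14.1  59.7] xang -99.08 z [-2.e-04 -0.e+00 -1.e+00] F [ 1.2 -0.4 -0.9] T [ 0.03 -0.04  0.01] gap 11.0 j [-0.09  0.18 -0.13  1.27 -0.   -1.51]
t 11.35 p [560.1  14.1  59.8] xang -99.08 z [-0.  0. -1.] F [-0.4 -0.3 -0.9] T [-0.01 -0.05  0.01] gap 10.7 j [-0.09  0.18 -0.13  1.27  0.   -1.51]
t 11.40 p [560.1  14.   59.8] xang -99.08 z [-0. -0. -1.] F [ 0.6  0.  -1.4] T [-0.01 -0.03  0.06] gap 10.7 j [-0.09  0.18 -0.13  1.27 -0.   -1.51]
```

>>> move_arm:
  increments:
    - [0,0,1,0,0,0]
    - [0,0,1,0,0,0]
    - [0,0,1,0,0,0]
    - [0,0,1,0,0,0]
    - [0,0,1,0,0,0]
    - [0,0,1,0,0,0]
    - [0,0,1,0,0,0]
    - [0,0,1,0,0,0]

```text
clock: 12.4
eef_pos: [0.5601, 0.014, 0.0518]
orientation: [-2.039, 2.39, -0.0]
ft_force: [0.0, 0.7, -0.3]
finger_gap: 0.0108
```

>>> move_arm:
  increments:
    - [0,0,0.5,0,0,0]
    - [0,0,0.3,0,0,0]
    - [0,0,0.3,0,0,0]
    - [0,0,0,0,0,0]
    - [0,0,0,0,0,0]
    - [0,0,0,0,0,0]
    - [0,0,0,0,0,0]
    - [0,0,0,0,0,0]

```text
clock: 13.4
eef_pos: [0.5601, 0.0141, 0.0507]
orientation: [2.039, -2.39, 0.0]
ft_force: [-0.1, 0.2, -0.5]
finger_gap: 0.0106
```

```bash
python3 - <<'E'
from h import *
st();read_camera("scene");st();c=read_camera("scene");st()
i=c["color"][190:250,285:385,::-1]
i=np.clip((i.astype(float)-30)*2,0,255).astype(np.uint8)
cv2.imwrite("pics/s7.png",cv2.resize(i,None,fx=8,fy=8,interpolation=cv2.INTER_CUBIC))
E
```

```text
t 13.40 p [560.1  14.1  50.7] xang -99.08 z [-0. -0. -1.] F [-0.1  0.2 -0.5] T [ 0.03 -0.    0.01] gap 10.6 j [-0.09  0.18 -0.14  1.25 -0.   -1.51]
t 13.45 p [560.1  14.   50.7] xang -99.08 z [ 1.e-04  0.e+00 -1.e+00] F [ 0.3  0.3 -0.6] T [-0.03 -0.01 -0.02] gap 10.5 j [-0.09  0.18 -0.14  1.25  0.   -1.51]
t 13.50 p [560.1  14.   50.7] xang -99.08 z [ 1.e-04  0.e+00 -1.e+00] F [-0.5 -0.9 -0.8] T [ 0.02 -0.01  0.04] gap 10.7 j [-0.09  0.18 -0.14  1.25  0.   -1.51]
```

View pics/s7.png

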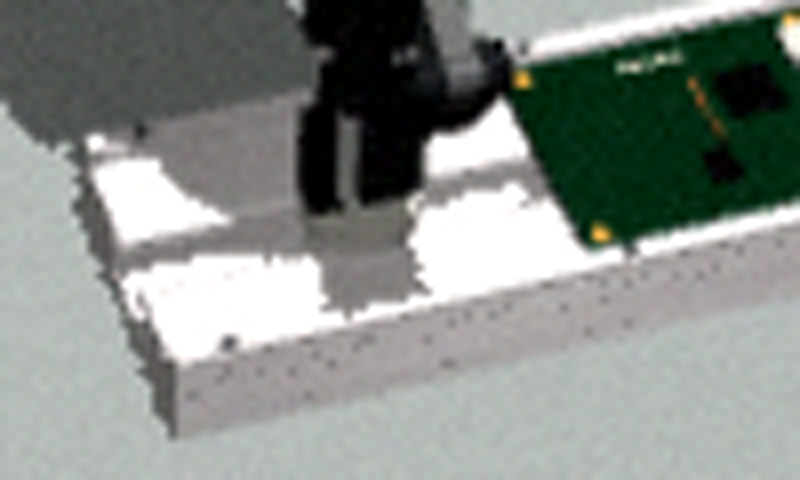

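The collar now sits at rail level with the foot out of sight in the slot (collar at (360,225)). Lowering until the collar touches.

>>> move_arm:
  increments:
    - [0,0,0.3,0,0,0]
    - [0,0,0,0,0,0]
    - [0,0,0.3,0,0,0]
    - [0,0,0,0,0,0]
    - [0,0,0.2,0,0,0]
    - [0,0,0,0,0,0]
    - [0,0,0,0,0,0]
    - [0,0,0,0,0,0]

```text
clock: 14.5
eef_pos: [0.5602, 0.014, 0.0504]
orientation: [-2.039, 2.39, -0.0]
ft_force: [-2.3, -0.4, 5.3]
finger_gap: 0.0106
```

```bash
python3 - <<'E'
from h import *
st();read_camera("scene");st()
E
```

```text
t 14.50 p [560.2  14.   50.4] xang -99.08 z [ 3.e-04 -0.e+00 -1.e+00] F [-2.3 -0.4  5.3] T [0.07 0.52 0.02] gap 10.6 j [-0.09  0.18 -0.14  1.25  0.   -1.51]
t 14.55 p [560.2  14.1  50.3] xang -99.08 z [ 2.e-04 -0.e+00 -1.e+00] F [-2.1  0.5  5. ] T [0.02 0.48 0.03] gap 10.7 j [-0.09  0.18 -0.14  1.25 -0.   -1.51]
```

>>> move_arm:
  increments:
    - [0,0,-0.3,0,0,0]
    - [-4,0,0,0,0,0]
    - [-5,0,0,0,0,0]
    - [-5,0,0,0,0,0]
    - [-5,0,0,0,0,0]
    - [-5,0,0,0,0,0]
    - [-4,0,0,0,0,0]
    - [-2,0,0,0,0,0]

```text
clock: 15.55
eef_pos: [0.5649, 0.0439, 0.0503]
orientation: [2.039, -2.39, 0.0]
ft_force: [-0.3, -2.3, 4.4]
finger_gap: 0.0108
```

```bash
cat >> h.py <<'E'
def rf():
    F=[];P=[]
    for k in range(3):
        s=sensors.get_state();F.append(s["ft_force"]);P.append(s["eef_pos"])
        if k<2: read_camera("scene")
    a=np.deg2rad(80.9);M=np.array([[np.cos(a),-np.sin(a)],[np.sin(a),np.cos(a)]])
    f=np.mean(F,0);p=np.mean(P,0)
    print("rail F",np.round(M.T@f[:2],1),"Fz %.1f"%f[2],"rail pos",np.round(M.T@(p[:2]-[.5692,.073])*1000,1),"z %.1f"%(p[2]*1000))
E
python3 - <<'E'
from h import *
st();rf()
E
```

```text
t 15.55 p [564.9  43.9  50.3] xang -99.06 z [ 2.e-04 -2.e-04 -1.e+00] F [-0.3 -2.3  4.4] T [-0.46  0.06 -0.04] gap 10.8 j [-0.04  0.2  -0.12  1.25 -0.   -1.45]
rail F [-1.4 -0.1] Fz 3.9 rail pos [-29.3  -0.4] z 50.4
```

>>> move_arm:
  increments:
    - [-2,0,0,0,0,0]
    - [-2,0,0,0,0,0]
    - [-3,0,0,0,0,0]
    - [-3,0,0,0,0,0]
    - [-3,0,0,0,0,0]
    - [-3,0,0,0,0,0]
    - [-3,0,0,0,0,0]
    - [-2,0,0,0,0,0]

```text
clock: 16.65
eef_pos: [0.5683, 0.0645, 0.0504]
orientation: [2.039, -2.39, 0.001]
ft_force: [-0.6, -3.4, 5.0]
finger_gap: 0.0109
```

```bash
python3 - <<'E'
from h import *
st();rf()
c=read_camera("scene")
i=c["color"][175:250,300:430,::-1]
cv2.imwrite("pics/s8.png",cv2.resize(i,None,fx=6,fy=6,interpolation=cv2.INTER_CUBIC))
E
```

```text
t 16.65 p [568.3  64.5  50.4] xang -99.07 z [ 2.e-04 -3.e-04 -1.e+00] F [-0.6 -3.4  5. ] T [-0.78  0.07 -0.01] gap 10.9 j [-0.    0.21 -0.1   1.25 -0.   -1.42]
rail F [-2.9 -0.1] Fz 5.1 rail pos [-8.3 -0.4] z 50.3
```

View pics/s8.png

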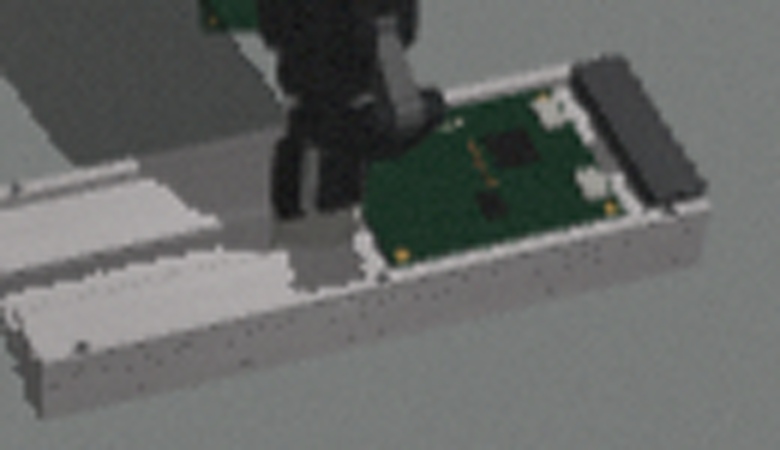

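The board is moving with the clamp and its front edge is about 8–10 mm from the stop (gap near (600,160)). On slowly.

>>> move_arm:
  increments:
    - [-1,0,0,0,0,0]
    - [-1,0,0,0,0,0]
    - [-1,0,0,0,0,0]
    - [-1,0,0,0,0,0]
    - [-1,0,0,0,0,0]
    - [-0.5,0,0,0,0,0]
    - [-0.5,0,0,0,0,0]
    - [0,0,0,0,0,0]

```text
clock: 17.8
eef_pos: [0.5692, 0.0704, 0.0503]
orientation: [2.039, -2.39, 0.0]
ft_force: [-0.1, -3.9, 4.6]
finger_gap: 0.0106
```

```bash
python3 - <<'E'
from h import *
rf()
E
```

```text
rail F [-3.1 -0.5] Fz 4.7 rail pos [-2.6 -0.4] z 50.3
```

>>> move_arm:
  increments:
    - [-0.3,0,0,0,0,0]
    - [-0.3,0,0,0,0,0]
    - [-0.3,0,0,0,0,0]
    - [-0.3,0,0,0,0,0]
    - [-0.3,0,0,0,0,0]
    - [0,0,0,0,0,0]
    - [0,0,0,0,0,0]
    - [0,0,0,0,0,0]

```text
clock: 18.9
eef_pos: [0.5694, 0.0718, 0.0503]
orientation: [2.038, -2.39, 0.0]
ft_force: [-0.2, -3.0, 5.0]
finger_gap: 0.0107
```

```bash
python3 - <<'E'
from h import *
rf()
E
```

```text
rail F [-2.9 -0.1] Fz 5.0 rail pos [-1.2 -0.4] z 50.3
```

>>> move_arm:
  increments:
    - [-0.3,0,0,0,0,0]
    - [-0.3,0,0,0,0,0]
    - [-0.3,0,0,0,0,0]
    - [-0.3,0,0,0,0,0]
    - [-0.3,0,0,0,0,0]
    - [0,0,0,0,0,0]
    - [0,0,0,0,0,0]
    - [0,0,0,0,0,0]

```text
clock: 20.0
eef_pos: [0.5696, 0.0733, 0.0504]
orientation: [2.039, -2.39, 0.0]
ft_force: [0.3, -2.3, 4.0]
finger_gap: 0.0105
```

```bash
python3 - <<'E'
from h import *
rf()
E
```

```text
rail F [-2.9 -0.2] Fz 5.0 rail pos [ 0.4 -0.4] z 50.4
```

>>> move_arm:
  increments:
    - [-0.3,0,0,0,0,0]
    - [-0.3,0,0,0,0,0]
    - [-0.3,0,0,0,0,0]
    - [-0.3,0,0,0,0,0]
    - [-0.3,0,0,0,0,0]
    - [0,0,0,0,0,0]
    - [0,0,0,0,0,0]
    - [0,0,0,0,0,0]

```text
clock: 21.1
eef_pos: [0.5697, 0.0736, 0.0504]
orientation: [2.036, -2.389, 0.003]
ft_force: [-0.8, -5.5, 5.5]
finger_gap: 0.0108
```

```bash
python3 - <<'E'
from h import *
rf()
c=read_camera("scene")
i=c["color"][175:250,300:430,::-1]
cv2.imwrite("pics/s9.png",cv2.resize(i,None,fx=6,fy=6,interpolation=cv2.INTER_CUBIC))
E
```

```text
rail F [-5.5 -0.1] Fz 5.9 rail pos [ 0.7 -0.4] z 50.3
```

View pics/s9.png

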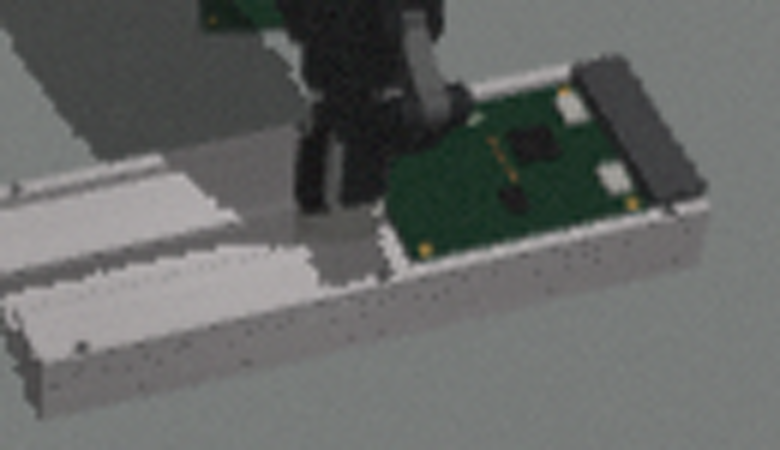

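The board now touches the stop: no gap remains at (640,180), and the force is rising. Pressing on to about 15 N.

>>> move_arm:
  increments:
    - [-0.3,0,0,0,0,0]
    - [-0.3,0,0,0,0,0]
    - [-0.3,0,0,0,0,0]
    - [-0.3,0,0,0,0,0]
    - [0,0,0,0,0,0]
    - [0,0,0,0,0,0]
    - [0,0,0,0,0,0]
    - [0,0,0,0,0,0]

```text
clock: 22.25
eef_pos: [0.5697, 0.0738, 0.0503]
orientation: [2.035, -2.389, 0.005]
ft_force: [-1.3, -7.7, 6.0]
finger_gap: 0.0108
```

```bash
python3 - <<'E'
from h import *
rf();st()
E
```

```text
rail F [-7.8  0.4] Fz 6.1 rail pos [ 0.9 -0.4] z 50.3
t 22.35 p [569.7  73.8  50.3] xang -99.15 z [-8.e-04 -5.e-03 -1.e+00] F [-1.4 -7.4  6.1] T [-1.72  0.33 -0.04] gap 10.9 j [ 0.01  0.22 -0.09  1.26 -0.   -1.4 ]
```

>>> move_arm:
  increments:
    - [-0.5,0,0,0,0,0]
    - [-0.5,0,0,0,0,0]
    - [-0.5,0,0,0,0,0]
    - [-0.5,0,0,0,0,0]
    - [-0.4,0,0,0,0,0]
    - [0,0,0,0,0,0]
    - [0,0,0,0,0,0]
    - [0,0,0,0,0,0]

```text
clock: 23.35
eef_pos: [0.5699, 0.0741, 0.0504]
orientation: [2.031, -2.387, 0.01]
ft_force: [-2.4, -12.7, 6.5]
finger_gap: 0.0108
```

```bash
python3 - <<'E'
from h import *
rf();st()
E
```

```text
rail F [-11.7   0.7] Fz 6.4 rail pos [ 1.2 -0.5] z 50.4
t 23.45 p [569.8  74.1  50.4] xang -99.22 z [-0.0014 -0.0094 -1.    ] F [ -2.9 -10.8   6.3] T [-2.65  0.45 -0.03] gap 11.1 j [ 0.02  0.22 -0.09  1.26 -0.01 -1.39]
```

>>> move_arm:
  increments:
    - [-0.5,0,0,0,0,0]
    - [-0.5,0,0,0,0,0]
    - [-0.5,0,0,0,0,0]
    - [-0.5,0,0,0,0,0]
    - [-0.5,0,0,0,0,0]
    - [-0.3,0,0,0,0,0]
    - [0,0,0,0,0,0]
    - [0,0,0,0,0,0]

```text
clock: 24.45
eef_pos: [0.57, 0.0745, 0.0505]
orientation: [2.027, -2.386, 0.015]
ft_force: [-2.5, -16.5, 8.6]
finger_gap: 0.011
```

```bash
python3 - <<'E'
from h import *
rf();st()
E
```

```text
rail F [-17.1   0.4] Fz 8.0 rail pos [ 1.6 -0.5] z 50.5
t 24.55 p [570.   74.5  50.5] xang -99.30 z [-0.0023 -0.0147 -0.9999] F [ -3.3 -16.8   7.4] T [-3.79  0.7  -0.01] gap 10.8 j [ 0.02  0.22 -0.09  1.26 -0.01 -1.39]
```

About 17 N at the wrist, less roughly 3 N of sliding friction, leaves about 14–15 N on the board. Now the first half of the turn. The clamp axis sits about 1.5 mm along tool +x from the TCP, so I'll compensate for that.

>>> move_arm:
  increments:
    - [0,-0.14,0,0,0,5.5]
    - [0,-0.14,0,0,0,5.5]
    - [0,-0.14,0,0,0,5.5]
    - [0,-0.14,0,0,0,5.5]
    - [0,-0.14,0,0,0,5.5]
    - [0,-0.14,0,0,0,5.5]
    - [0,-0.14,0,0,0,5.5]
    - [0,-0.14,0,0,0,5.5]

```text
clock: 25.55
eef_pos: [0.5695, 0.0741, 0.0503]
orientation: [0.983, -2.974, 0.019]
ft_force: [-6.1, -16.6, 11.1]
finger_gap: 0.0107
```

```bash
python3 - <<'E'
from h import *
rf();st()
E
```

```text
rail F [-17.1   3.4] Fz 10.1 rail pos [ 1.1 -0.2] z 50.4
t 25.65 p [569.6  74.1  50.4] xang -143.35 z [-0.005  -0.0146 -0.9999] F [ -5.6 -16.1  10. ] T [-3.78  1.3   0.04] gap 10.9 j [ 0.02  0.23 -0.09  1.26 -0.01 -0.62]
```

>>> move_arm:
  increments:
    - [0,0,-0.1,0,0,5.75]
    - [0,0,-0.1,0,0,5.75]
    - [0,0,0,0,0,5.75]
    - [0,0,0,0,0,5.75]
    - [0,0,0,0,0,5.75]
    - [0,0,0,0,0,5.75]
    - [0,0,0,0,0,5.75]
    - [0,0,0,0,0,5.75]

```text
clock: 26.65
eef_pos: [0.5701, 0.0735, 0.0504]
orientation: [-0.258, -3.128, 0.026]
ft_force: [-3.6, -17.9, 8.2]
finger_gap: 0.0108
```

```bash
python3 - <<'E'
from h import *
rf();st()
c=read_camera("scene")
i=c["color"][175:250,300:430,::-1]
cv2.imwrite("pics/s10.png",cv2.resize(i,None,fx=6,fy=6,interpolation=cv2.INTER_CUBIC))
E
```

```text
rail F [-17.7   1.3] Fz 8.3 rail pos [ 0.7 -0.9] z 50.4
t 26.75 p [570.2  73.5  50.4] xang 170.63 z [-0.0038 -0.0159 -0.9999] F [ -4.5 -16.    8.1] T [-3.99  0.88  0.06] gap 10.4 j [ 0.02  0.23 -0.09  1.26 -0.02  0.18]
```

View pics/s10.png

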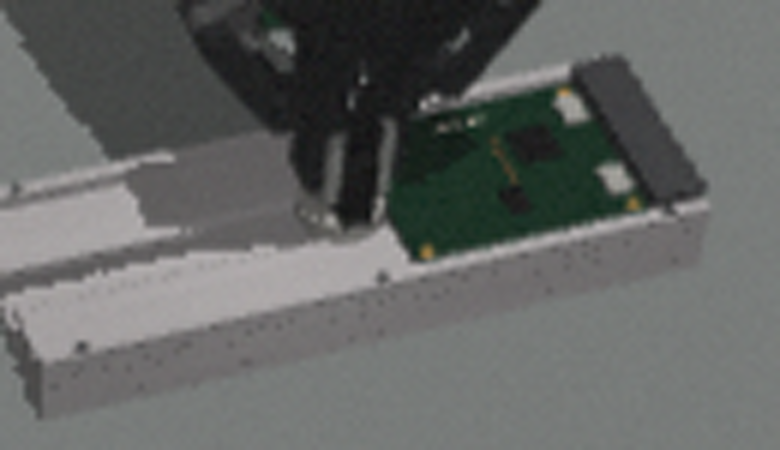

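It is crosswise now: the bar end-on at (360,190), the collar against the board edge, the board at the stop. I'll relax most of the push before letting go, so nothing springs.

>>> move_arm:
  increments:
    - [0,-0.8,0,0,0,0]
    - [0,-0.8,0,0,0,0]
    - [0,-0.8,-0.1,0,0,0]
    - [0,-0.8,-0.1,0,0,0]
    - [0,-0.8,0,0,0,0]
    - [0,-0.8,0,0,0,0]
    - [0,0,0,0,0,0]
    - [0,0,0,0,0,0]

```text
clock: 27.8
eef_pos: [0.5701, 0.0731, 0.0503]
orientation: [-0.251, -3.13, 0.01]
ft_force: [-1.9, -8.3, 6.2]
finger_gap: 0.0108
```

```bash
python3 - <<'E'
from h import *
rf();st()
E
```

```text
rail F [-9.1  0.7] Fz 5.5 rail pos [ 0.2 -0.9] z 50.4
t 27.90 p [570.1  73.1  50.4] xang 170.83 z [-0.0021 -0.0064 -1.    ] F [-2.4 -9.3  5.1] T [-1.99  0.52 -0.02] gap 10.8 j [ 0.01  0.22 -0.09  1.26 -0.01  0.17]
```

>>> move_arm:
  increments:
    - [0,-0.6,-0.1,0,0,0]
    - [0,-0.6,-0.1,0,0,0]
    - [0,-0.6,0,0,0,0]
    - [0,-0.6,0,0,0,0]
    - [0,0,0,0,0,0]
    - [0,0,0,0,0,0]
    - [0,0,0,0,0,0]
    - [0,0,0,0,0,0]

```text
clock: 28.9
eef_pos: [0.5701, 0.0728, 0.0503]
orientation: [-0.249, -3.13, 0.003]
ft_force: [-1.2, -5.8, 4.0]
finger_gap: 0.0106
```

```bash
python3 - <<'E'
from h import *
rf();st()
E
```

```text
rail F [-5.7  0.3] Fz 3.8 rail pos [-0.  -0.9] z 50.3
t 29.00 p [570.1  72.8  50.3] xang 170.91 z [-0.0014 -0.0017 -1.    ] F [-1.  -5.   4.1] T [-1.21  0.22  0.08] gap 10.8 j [ 0.01  0.22 -0.09  1.26 -0.    0.17]
```

>>> move_arm:
  increments:
    - [0,0,0,0,0,0]
    - [0,0,0,0,0,0]
    - [0,0,0,0,0,0]
    - [0,0,0,0,0,0]
    - [0,0,0,0,0,0]
    - [0,0,0,0,0,0]
    - [0,0,0,0,0,0]
    - [0,0,0,0,0,0]
  grip: 0

```text
clock: 30.0
eef_pos: [0.5706, 0.0735, 0.0508]
orientation: [-0.249, -3.132, -0.0]
ft_force: [0.8, -0.3, 0.0]
finger_gap: 0.0426
```

```bash
python3 - <<'E'
from h import *
rf();st()
c=read_camera("scene")
i=c["color"][175:250,300:430,::-1]
cv2.imwrite("pics/s11.png",cv2.resize(i,None,fx=6,fy=6,interpolation=cv2.INTER_CUBIC))
E
```

```text
rail F [ 0.1 -0.3] Fz -0.1 rail pos [ 0.7 -1.3] z 50.8
t 30.10 p [570.6  73.5  50.8] xang 170.92 z [ 0.  0. -1.] F [-0.4  0.4 -0.2] T [-0.03  0.04 -0.01] gap 42.5 j [ 0.01  0.22 -0.09  1.26  0.    0.17]
```

View pics/s11.png

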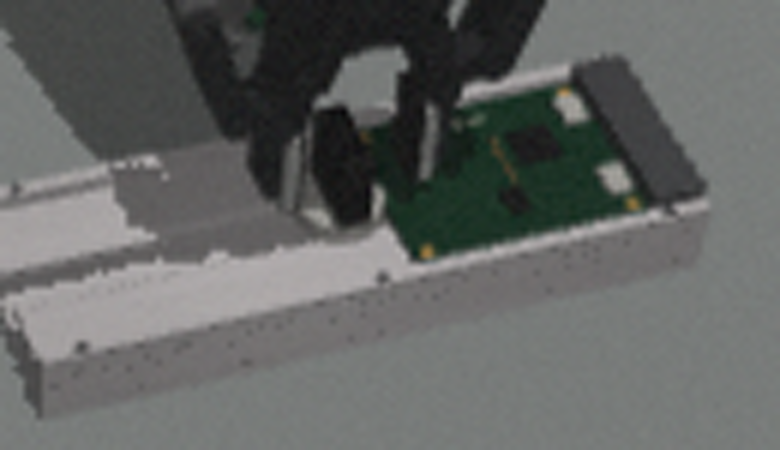

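The bar at (340,165) stands free between the open fingers, and the forces are zero. Retracting straight up, then back for a check.

>>> move_arm:
  increments:
    - [0,0,-5,0,0,0]
    - [0,0,-10,0,0,0]
    - [0,0,-15,0,0,0]
    - [0,0,-20,0,0,0]
    - [0,0,-20,0,0,0]
    - [0,0,-20,0,0,0]
    - [0,0,-20,0,0,0]
    - [0,0,-20,0,0,0]

```text
clock: 31.15
eef_pos: [0.571, 0.0735, 0.1831]
orientation: [0.248, 3.13, 0.0]
ft_force: [-0.1, -0.5, -0.4]
finger_gap: 0.043
```

>>> move_arm:
  increments:
    - [0,-20,0,0,0,0]
    - [0,-35,0,0,0,0]
    - [0,-35,0,0,0,0]
    - [0,-35,0,0,0,0]
    - [0,-35,0,0,0,0]
    - [0,-35,0,0,0,0]
    - [0,-25,0,0,0,0]
    - [0,0,0,0,0,0]

```text
clock: 32.15
eef_pos: [0.5347, -0.1463, 0.1801]
orientation: [-0.255, -3.13, 0.0]
ft_force: [-0.0, 0.7, -0.1]
finger_gap: 0.0428
```

```bash
python3 - <<'E'
from ov import *
st()
f=rail(80.9,(.5692,.073))
for n,(x0,x1,y0,y1),s in(("top",(222,352,160,235),6),("scene",(290,420,165,250),6)):
    c=read_camera(n); save(c,n+"_end"); i=np.clip(c["color"][y0:y1,x0:x1,::-1].astype(float)*1.4,0,255).astype(np.uint8)
    i=cv2.resize(i,None,fx=s,fy=s,interpolation=cv2.INTER_CUBIC)
    cv2.imwrite(f"pics/end_{n}.png",i)
    im=c["color"].astype(int); g=((im[:,:,1]-im[:,:,0]>12)&(im[:,:,1]-im[:,:,2]>5)).astype(np.uint8)
    if n=="top":
      for k in cv2.findContours(g,0,2)[0]:
        if cv2.contourArea(k)>150:
            r=cv2.boxPoints(cv2.minAreaRect(k)); P=np.array([ray(c,*q,.029)[:2] for q in r]); print(P.mean(0),np.linalg.norm(P-np.roll(P,1,0),axis=1))
E
```

```text
t 32.15 p [ 534.7 -146.3  180.1] xang 170.69 z [-1.3e-03 -2.0e-04 -1.0e+00] F [-0.   0.7 -0.1] T [ 0.01  0.01 -0.05] gap 42.8 j [-0.39  0.12  0.05  1.5  -0.   -0.23]
[0.43245234 0.12425541] [0.06026914 0.04606548 0.06068903 0.04594517]
[0.58030546 0.13300761] [0.08732466 0.06663679 0.0882175  0.06660197]
[0.75197632 0.05250386] [0.11720441 0.09252405 0.11845666 0.09137832]
```

View pics/end_top.png

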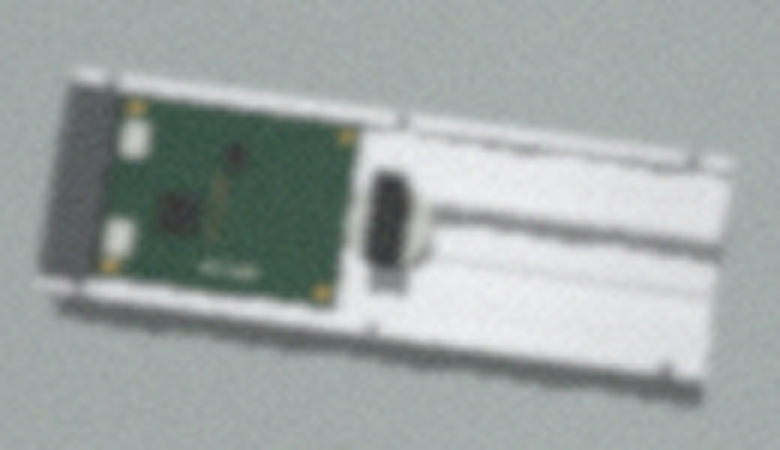

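View pics/end_scene.png

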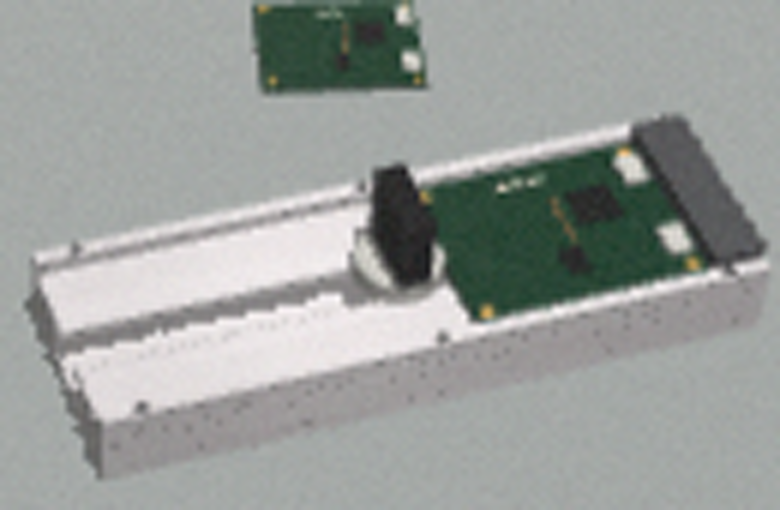

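View pics/scene_end.png

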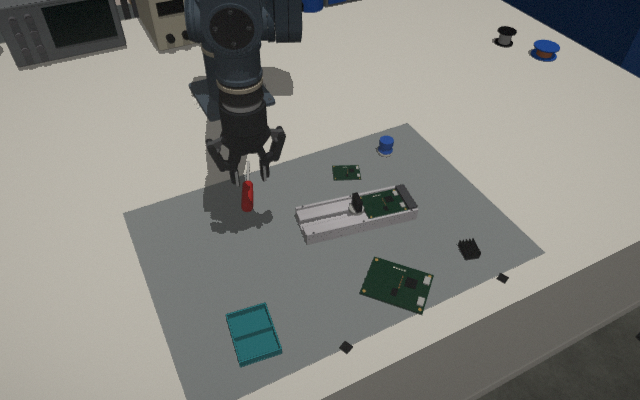

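In the top view the board meets the stop with no gap at x≈105. The collar rim touches the board's rear edge at (350,220), and the bar lies crosswise at (388,220). The bystanders haven't moved. Handing in.

```bash
python3 -c "
from h import *
print(ticket.sign_off())"
```

```text
the job is handed in; nothing more can be done
None
```

The board is home against the end stop, with the clamp locked crosswise behind it and the gripper clear. I handed the job in at about 32 s. The sign-off gave no verdict.

- **What I did:** I dropped the clamp's foot lengthwise into the slot without touching the lips and seated the collar on the rail. I slid it along until the board met the stop, then pushed. The wrist read about 17–18 N, of which about 3 N was sliding friction, so the board took roughly 15 N. I turned the clamp 90° clockwise while still pressing, eased the push to about 5 N, let go and backed away.
- **Last checks:**
  - Board: the top view puts it at about rail x = 61 mm (nominal 60, within the calibration), with no gap visible at the stop.
  - Clamp: its collar rim touches the board edge and its bar lies crosswise. The gripper had turned it to within about half a degree of crosswise.
  - Bystanders: by eye, they look unmoved.
- **What disagreed:**
  - The two cameras differed by 2–3 mm across the rail. I averaged them and checked against the arm's own reading.
  - My guess of a 1.5 mm offset between the clamp's axis and the gripper looked too large, because the first half of the turn gave about 3 N sideways. I left the correction out for the second half, and that force fell to about 1 N.

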